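# Take the lens off its bayonet mount

## Task

Press the mount's release button all the way down so that it stays down, then turn the lens about a quarter turn anticlockwise (seen from above) and lift it straight off the mount. Carry it to the lens tray and stand it upright on its foot on the tray's floor, setting it down without dropping it. Leave the other things on the bench where they are.

Things in the scene. Friction and masses are not known exactly. Their poses are not given: they have to be found in the camera images.
- lens_mount: Bayonet mount fixed to the bench: dark base plate 96x96 mm, 20 mm thick, with a tongue on its -x side that carries the release button; on it an aluminium ring 82 mm across, 13 mm high (top 33 mm above the bench). Origin: on the ring's axis at the bench surface, z up. Two claws of the ring, at the mount's +x and -x, cover the lens's ears when locked; slots at +y and -y are open upward.
- lens_seat (a point): Centre of the seat that the lens's foot rests on, on the ring's axis 20 mm above the bench. Locked: lens x axis parallel to mount x. From there the lens turns only anticlockwise (from above) about this point: the ears are clear of the claws after 1.0 rad, a stop ends the turn at about 1.55 rad. About 2 mm play all round.
- release_button (a joint): Travel of the release button, 0 = up (lens latched), 0.008 m = fully down (latch pin withdrawn). It moves straight down, takes about 3 N, has no spring back and stays where it is pushed. While it is up, its pin stops the lens from turning.
- release_button_top (a point): Centre of the top of the release button, a plain grey round plunger 22 mm across on the mount's tongue, 70 mm from the mount's axis toward the mount's -x. Its top is 36 mm above the bench when up, 28 mm when down.
- lens: Loose lens, 0.2 to 0.45 kg, upright in the mount, 70 mm tall: steel foot 48 mm in diameter with two ears at the bottom (6 mm thick, 18 mm wide, 66 mm tip to tip along the lens's x), black ribbed grip ring 52 mm in diameter from 25 to 61 mm above the foot's underside, 47 mm aluminium rim above it. Origin: centre of the foot's underside (20 mm above the bench in the mount), z up.
- lens_tray: Open square grey tray fixed to the bench, 126x126 mm outside, 18 mm high, walls and floor 5 mm thick (inside 116x116 mm, floor 5 mm above the bench). Origin: centre of its underside; x and y along its sides.
- mouse: Black computer mouse, 109x60x38 mm, loose; leave it alone. Origin: centre of the underside.
- loupe: Black eye loupe standing on its rim, 37 mm in diameter, 34 mm tall, loose; leave it alone. Origin: centre of the underside.
- ring_gauge: Plain steel ring gauge lying flat, 45 mm in diameter, 16 mm high, loose; leave it alone. Origin: centre of the underside.
- cleaner_bottle: Small white bottle with a pointed cap, 35 mm in diameter, 90 mm tall, loose; leave it alone. Origin: centre of the underside.
- dust_brush: Small wooden dust brush lying flat, 126 mm long, 17 mm wide, 12 mm high, loose; leave it alone. Origin: centre of the underside.

How it is judged:
By the outcome, as a careful person would: the job done as asked, in the order asked, and still so for the second after the job is handed in, with the robot touching nothing.
It also fails if it takes over 58 s, if anything falls off the work surface, if the arm or the gripper's body presses on something with over 40 N, if the wrist force passes 120 N, or if a joint passes its speed limit or range.

## Robot

A 6-joint arm with a two-finger parallel gripper is mounted at the origin on a cart in front of the work surface, level with it; the furniture and walls round the work are solid. World frame = base frame: x ahead of the robot, y to its left, z up, the work surface at z = 0. Lengths are in mm, angles in rad, forces in N, time in s.
With the tool pointing down it reaches from about 225 to 875 mm from the base axis. Payload 3.4 kg.
Tool frame: the origin (TCP) lies midway between the tips of the shut fingers; the grasp point (between the pads) lies 19 mm behind it; z points along the fingers, y is the line along which they close (so a half turn about z gives the same grasp; the last joint's range is limited). The gripper opens to 85 mm and grips with 20 to 120 N. Pads are 22 mm wide; open, the fingers measure 114 mm over their backs; the gripper's body (76 mm by 85 mm) begins 54 mm behind the grasp point. The pads swing forward as they close: fully open they stand 13 mm farther back than shut.
Start: joints at [-1.435, 0.276, 1.505, -0, 1.361, -0.121], TCP at [146.04, -556.179, 231.328] pointing down, gripper open.
Joint ranges: [-2.89, 2.89], [-0.75, 2.08], [0.22, 2.7], [-1.18, 4.32], [0.11, 2.71], [-2.7, 2.7]. Speed limits (rad/s): [2.57, 2.57, 3.14, 3.14, 3.14, 3.14].

## Interface

Orientations are given as a unit quaternion [x, y, z, w].
In Python, from bench import reach, servo_line, goto_joints, command_gripper, hold, solve_ik, get_obs, read_camera, camera_info, MotionError, job_done, trace, mark_of gives the robot as it stands. The module is installed in compiled form; this text tells all that it offers. Calls block until the motion is done:
- reach(position, orientation): joint-space move of the TCP to a pose.
- servo_line(position, max_speed=150, ori=None): straight line of the TCP; ori=None keeps the orientation; max_speed is the mean speed in mm/s.
- goto_joints(angles): joint-space move.
- command_gripper(opening): opening from 0.0 (shut) to 1.0 (fully open); the grip force is fixed at half the most; returns when the fingers have stopped.
- hold(seconds).
- solve_ik(position, orientation): joint angles nearest the present ones, or None.
- get_obs(): the state.
- read_camera(name): name is "scene" or "side" or "wrist"; returns the picture (400x640x3 uint8, red, green, blue); there is no depth.
- camera_info(name): a dict with "fx", "fy", "cx", "cy" (pixels), "k1" (the pictures are not rectified: a ray, as slopes to the right and down, at radius r is drawn at 1 + k1 r^2 times it, then the intrinsics apply), "pose" (4x4, takes a point from camera to world coordinates); the wrist camera has in their place "tool_from_camera" (4x4, takes a point from camera to tool coordinates, whose origin is the TCP and whose axes are the flange's). Camera axes: x right, y down, z forward; pixel columns grow to the right and rows downward; lengths in mm; the calibration is good to about 2 mm. A picture is of the moment at which its call begins: read the wrist's pose just before it. camera_info takes no time and is no camera call.
A pose or a line that the arm cannot do raises MotionError and nothing moves.
- job_done(): hands the job in; it is judged then, once.
Trained networks look in the newest picture that a camera, given by its name, has taken for a name from the list of things; names that differ only in an ending like _2 or _b are one class to them, and where a whole thing is asked for, a point or a joint stands for the part that bears it (a point fixed in the world has none). Each returns a list of dicts, best first, with "score" (0 to 1); they miss things now and then, are a little off and sometimes report something else, mostly with a low value. They report only what shows in the picture. A call takes as long as a camera call.
- trace(thing, camera): "region" (400x640 bool, what is visible of it) and "rect" ([centre column, centre row, width, height] in pixels, round what is visible of it).
- mark_of(thing, camera): "centre" ([column, row] in pixels: a listed point, or the origin of a listed thing).
The state is a dict: "time_s": time; "joint_positions": joint angles; "qvel": joint speeds; "effort": joint torques, N m; "tool_pos": TCP position; "orientation": TCP orientation; "ft_force": force on the tool from outside, world axes, zero at the start; "torque": the same for the moment, N m; "gripper_width": opening from 0.0 (shut) to 1.0 (fully open); "grip_force": force on a finger pad.
Only numpy, scipy, OpenCV 4.12 (cv2) and the standard library are available. Lean on these libraries where they do the work, as an engineer would, in place of code of your own. Each camera call takes 0.05 s, during which the arm holds its last target. There are 200 camera calls.

## Working session

There is one attempt and no reset: what is moved stays moved. The work goes in short steps, each a Python script; the robot and the scene stay as the last script left them, time stands still between calls to the robot, and variables do not carry over. Pictures are saved under pics/ and viewed, at most 10 in all, crops included, and the job is handed in when it is done.

```bash
mkdir -p pics
cat > h.py <<'E'
import numpy as np, cv2
from bench import *
from scipy.spatial.transform import Rotation as R
def ray(cam,px,tool=None):
    i=camera_info(cam)
    d=np.array([(px[0]-i["cx"])/i["fx"],(px[1]-i["cy"])/i["fy"]]);u=d.copy()
    for _ in range(20): u=d/(1+i["k1"]*(u@u))
    if cam=="wrist":
        T=np.eye(4);T[:3,:3]=R.from_quat(tool[1]).as_matrix();T[:3,3]=tool[0];P=T@np.array(i["tool_from_camera"])
    else: P=np.array(i["pose"])
    return P[:3,3],P[:3,:3]@np.array([u[0],u[1],1.])
def at(cam,px,z,tool=None):
    o,d=ray(cam,px,tool); return o+d*(z-o[2])/d[2]
def tool():
    o=get_obs(); return np.array(o["tool_pos"]),np.array(o["orientation"])
def pic(cam,name):
    im=read_camera(cam); cv2.imwrite(f"pics/{name}.png",im[:,:,::-1]); return im
def down(a): # tool z down, tool y (closing axis) at world yaw a
    y=np.array([np.cos(a),np.sin(a),0]);z=np.array([0,0,-1.]);x=np.cross(y,z)
    return R.from_matrix(np.c_[x,y,z]).as_quat()
E
python3 - <<'E'
from h import *
a=pic("scene","s");b=pic("side","d")
cv2.imwrite("pics/both.png",np.vstack([a,b])[:,:,::-1][::1])
Z=dict(lens_mount=0,lens_seat=20,release_button_top=36,lens=20,lens_tray=0,mouse=0,loupe=0,ring_gauge=0,cleaner_bottle=0,dust_brush=0)
for c in("scene","side"):
  print(c,np.array(camera_info(c)["pose"])[:3,3].round())
  for n,z in Z.items():
    try:
      for m in mark_of(n,c)[:2]: print(n,round(m["score"],2),np.round(m["centre"]),at(c,m["centre"],z).round(1))
    except Exception as e: print(n,e)
print(get_obs())
E
```

```text
scene [ 85. 556. 710.]
lens_mount 0.82 [331. 221.] [ 534.1 -144.6    0. ]
lens_seat 0.85 [329. 216.] [ 537.4 -138.8   20. ]
release_button_top 0.42 [359. 215.] [ 468.6 -163.    36. ]
release_button_top 0.24 [331. 215.] [ 523.8 -127.2   36. ]
lens 0.84 [330. 215.] [ 535.7 -143.4   20. ]
lens 0.24 [329. 216.] [ 536.6 -139.3   20. ]
lens_tray 0.63 [382. 176.] [ 516.7 -387.3    0. ]
mouse 0.75 [293. 263.] [530.2  20.5   0. ]
mouse 0.52 [334. 215.] [ 541.5 -168.1    0. ]
loupe 0.7 [268. 223.] [664.6 -58.6   0. ]
ring_gauge 0.47 [401. 217.] [ 395.3 -250.2    0. ]
cleaner_bottle 0.6 [228. 246.] [691.5  55.3   0. ]
cleaner_bottle 0.58 [268. 224.] [663.1 -56.    0. ]
dust_brush 0.86 [352. 276.] [401. -16.  -0.]
side [390. 518. 520.]
lens_mount 0.83 [324. 227.] [ 547.2 -147.     0. ]
lens_seat 0.81 [324. 221.] [ 545.5 -141.6   20. ]
release_button_top 0.63 [353. 216.] [ 480.  -153.2   36. ]
release_button_top 0.28 [313. 277.] [522.3  50.2  36. ]
lens 0.81 [325. 221.] [ 542.7 -143.4   20. ]
lens_tray 0.67 [348. 179.] [ 528.7 -377.5    0. ]
mouse 0.84 [311. 277.] [535.2  15.3   0. ]
loupe 0.67 [
[... 250 characters left out ...]
, 'joint_positions': array([-1.43499627e+00,  2.75884721e-01,  1.50487563e+00, -1.29061842e-05,
        1.36067183e+00, -1.21048607e-01]), 'qvel': array([-0.00127114,  0.00113077, -0.00232787,  0.00036428, -0.00064094,
       -0.00252568]), 'effort': array([-1.93988824e-03, -4.16677773e+01, -2.46103334e+01, -1.88677773e-04,
        3.37783385e-04, -4.11929264e-06]), 'tool_pos': array([ 146.04002537, -556.20023891,  231.34646733]), 'orientation': array([ 9.91764747e-01,  1.28072946e-01, -5.71927545e-06,  8.02835437e-05]), 'ft_force': array([-0.07880736,  0.53927295,  0.11285608]), 'torque': array([-0.05554101, -0.02756459,  0.0181209 ]), 'grip_force': 0.0, 'gripper_width': 0.9970043157597585}
```

View pics/s.png

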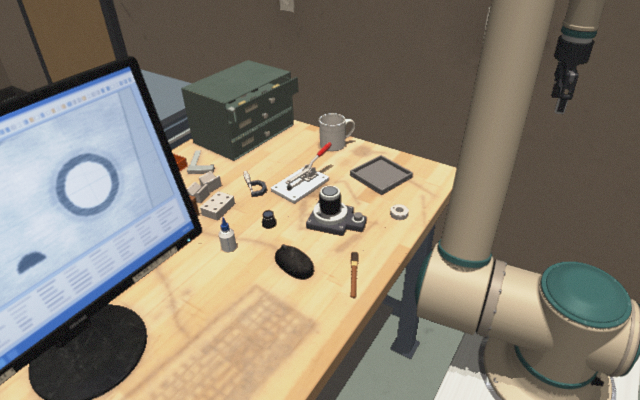

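View pics/d.png

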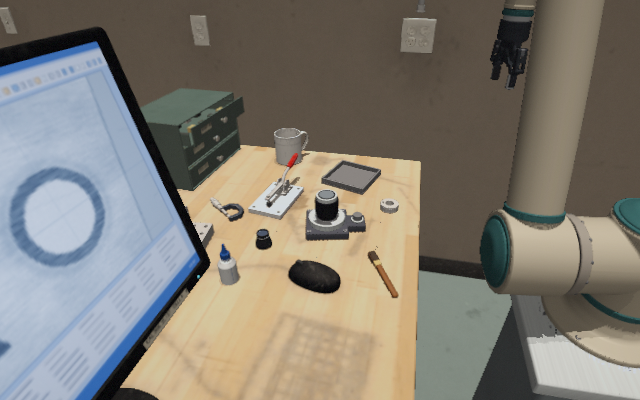

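The scene shows the mount with lens at about (330,215) px, the button at (359,215), the tray at (382,176), and a toggle clamp at (300,180) between the tray and the far side. Both cameras agree on positions to within about 1 cm. Next I'll look from close with the wrist camera.

Run:
```python
from h import *
i=camera_info("wrist");print(np.array(i["tool_from_camera"]).round(2),i["fx"])
T=np.array(i["tool_from_camera"])
q=down(np.pi/2-0.25)
Rm=R.from_quat(q).as_matrix()
# put the camera's axis over (515,-150)
z=330.; off=Rm@T[:3,3]; ax=Rm@T[:3,2]; s=(20-(z+off[2]))/ax[2]
p=np.array([515,-150,0.])-(off+ax*s); p[2]=z
print(p.round(), solve_ik(p,q))
reach(p,q); hold(.3); t=tool(); pic("wrist","w1")
for n,zz in dict(lens_mount=0,lens_seat=20,release_button_top=36,lens=20,lens_tray=0,ring_gauge=0).items():
  for m in mark_of(n,"wrist")[:2]: print(n,round(m["score"],2),np.round(m["centre"]),at("wrist",m["centre"],zz,t).round(1))
print(get_obs()["time_s"],t)
```

```text
[[  -0.     -0.96   -0.28   70.7 ]
 [   1.     -0.      0.     -1.53]
 [  -0.     -0.28    0.96 -142.91]
 [   0.      0.      0.      1.  ]] 346.2018011491087
[ 457. -134.  330.] [-4.31138004e-01  8.19940309e-02  1.51136373e+00 -4.44089210e-16
  1.54823489e+00 -1.75193433e+00]
lens_mount 0.74 [322. 216.] [ 541.  -147.2    0. ]
release_button_top 0.77 [298. 179.] [ 473.5 -161.9   36. ]
lens 0.98 [320. 217.] [ 534.9 -148.5   20. ]
lens_tray 0.47 [298. 180.] [ 480.7 -166.8    0. ]
ring_gauge 0.67 [322. 223.] [ 550.5 -149.1    0. ]
ring_gauge 0.6 [221. 143.] [ 405.3 -254.4    0. ]
3.675 (array([ 457.01728898, -134.32213114,  329.83659285]), array([ 1.25125420e-01,  9.92140917e-01,  2.82351619e-05, -1.70682873e-04]))
```

View pics/w1.png

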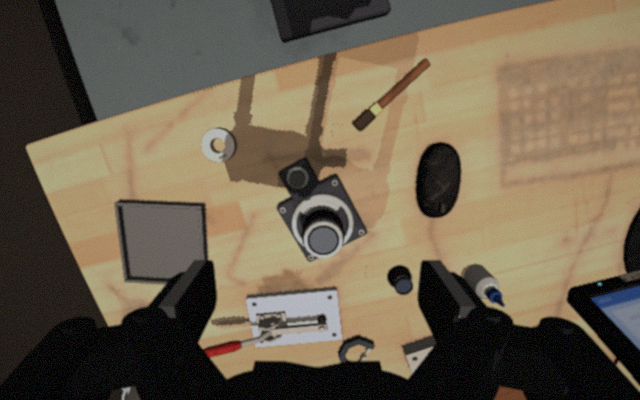

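The wrist picture shows the button at (298,179), up beside the mount. The lens rim is at (323,239), the tray at (163,241) and the ring gauge at (218,145). The mount's yaw is about 0.25. Next I'll close the fingers, refine from nearer and press.

Run:
```python
from h import *
t=tool()
print("rim",at("wrist",(323,239),90,t).round(1))
print("tray corners z18",[at("wrist",c,18,t).round(0)[:2] for c in((117,201),(207,203),(207,281),(125,279))])
command_gripper(0.0)
q=down(np.pi/2+0.25)
reach([474,-160,160],q); hold(.2); t=tool(); pic("wrist","w2")
for n,zz in dict(lens_mount=0,lens_seat=20,release_button_top=36,lens=20).items():
  for m in mark_of(n,"wrist")[:2]: print(n,round(m["score"],2),np.round(m["centre"]),at("wrist",m["centre"],zz,t).round(1))
print(get_obs()["time_s"],t[0],get_obs()["gripper_width"])
```

```text
rim [ 540.2 -146.2   90. ]
tray corners z18 [array([ 443., -418.]), array([ 478., -294.]), array([ 592., -335.]), array([ 559., -457.])]
lens_mount 0.93 [314. 255.] [ 542.8 -145.     0. ]
release_button_top 0.83 [310. 191.] [ 473.4 -165.3   36. ]
lens 0.62 [313. 261.] [ 539.8 -146.3   20. ]
5.6167 [ 475.21277437 -160.43410292  161.85693404] -0.0019466946991898053
```

View pics/w2.png

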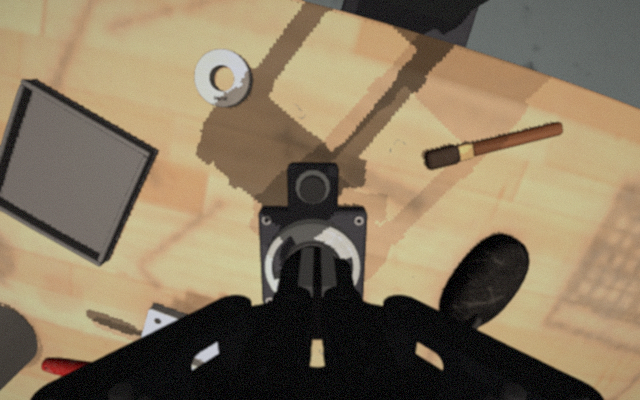

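The button is at about (313,186), and the mount edges are parallel to the picture, so yaw 0.25 is right. I'll press at (472.7,-163.5).

Run:
```python
from h import *
x,y=472.7,-163.5
servo_line([x,y,42],120)
f0=get_obs()["ft_force"].copy()
for z in np.arange(38,24,-1.):
    servo_line([x,y,z],20); o=get_obs(); f=o["ft_force"]-f0
    print(z,o["tool_pos"].round(1),f.round(1))
    if f[2]>25: break
servo_line([x,y,110],150)
command_gripper(1.0)
print(get_obs()["time_s"])
t=tool()
pic("wrist","w3");pic("scene","s3")
for c in("scene","wrist"):
  for m in mark_of("release_button_top",c)[:1]: print(c,m,at(c,m["centre"],28,t))
a=cv2.imread("pics/s3.png")[170:250,280:420]; b=cv2.imread("pics/w3.png")
cv2.imwrite("pics/c3.png",np.vstack([cv2.resize(a,(560,320)),cv2.resize(b,(560,280))[:280]]))
```

```text
38.0 [ 472.7 -163.5   38.1] [-1.  -0.1 -0. ]
37.0 [ 472.7 -163.5   37. ] [-0.4 -0.3  0.6]
36.0 [ 472.7 -163.5   36. ] [-0.9  0.3  0.4]
35.0 [ 472.7 -163.5   35. ] [-0.7 -0.5  0.6]
34.0 [ 472.7 -163.5   34. ] [-0.7 -0.3  0.4]
33.0 [ 472.7 -163.5   32.9] [ 0.3  0.  -0.3]
32.0 [ 472.7 -163.5   31.9] [-0.7  0.2  0.4]
31.0 [ 472.7 -163.5   30.9] [-0.3  0.2  0. ]
30.0 [ 472.7 -163.5   29.9] [-0.4 -0.4  0.2]
29.0 [ 472.7 -163.5   28.9] [-1.2  0.2  0.2]
28.0 [ 472.7 -163.5   28.1] [-1.7 -0.5  2.4]
27.0 [ 472.8 -163.5   28. ] [-2.4  0.3 10. ]
26.0 [ 472.8 -163.6   27.9] [-4.5  1.7 17.7]
25.0 [ 472.8 -163.5   27.8] [-6.4  1.7 24.5]
11.85
scene {'centre': [357.8, 217.3], 'score': 0.51} [ 470.54484703 -162.62087602   28.        ]
wrist {'centre': [310.2, 211.4], 'score': 0.6} [ 473.67632472 -166.4919042    28.        ]
```

View pics/c3.png

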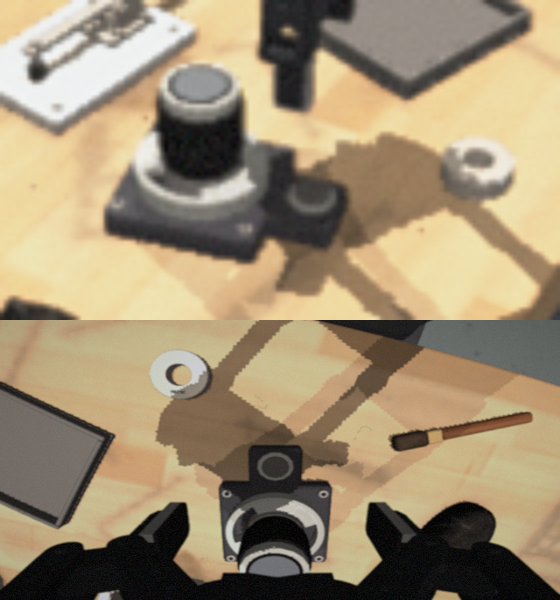

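The button bottomed at 28 mm with 25 N and appears down in both views, at about (313,195) in the crop. The lens is upright and the open fingers have clear space. Now I'll grasp and turn.

Run:
```python
from h import *
c=np.array([540.7,-146.0])
servo_line([472.7,-163.5,160],150)
q=down(-0.7)
reach([*c,150],q); servo_line([*c,41],120); hold(.2)
o=get_obs();print(o["tool_pos"].round(1),o["joint_positions"].round(3),o["ft_force"].round(1))
f0=o["ft_force"].copy()
command_gripper(0.0); hold(.2)
o=get_obs();print("grip",o["gripper_width"],o["grip_force"],(o["ft_force"]-f0).round(1),o["torque"].round(2))
j=np.array(o["joint_positions"])
for k in range(1,8):
    j2=j.copy(); j2[5]-=0.2*k; goto_joints(j2); o=get_obs()
    f=o["ft_force"]-f0; print(k,o["joint_positions"][5].round(3),f.round(1),o["torque"].round(2),o["tool_pos"].round(1))
    if np.linalg.norm(f)>40 or abs(o["torque"][2])>2.5: break
print(o["time_s"]); pic("scene","s4")
a=cv2.imread("pics/s4.png")[150:260,270:430]; cv2.imwrite("pics/c4.png",cv2.resize(a,(800,550)))
```

```text
[ 541.2 -146.2   41.7] [-0.388  0.423  1.803 -0.     0.914  0.312] [-0.7 -0.7 -0.6]
grip 0.5947435266577307 62.76646614074707 [1.8 0.8 6.5] [-0.09 -0.02  0.02]
1 0.115 [0.8 1.4 4.4] [0.15 0.13 0.08] [ 541.2 -146.2   41.7]
2 -0.083 [0.1 1.4 5.2] [ 0.26  0.18 -0.04] [ 541.3 -146.3   41.7]
3 -0.282 [-1.1  2.2  4.1] [0.26 0.21 0.04] [ 541.3 -146.3   41.7]
4 -0.482 [0.  1.4 4.3] [0.23 0.22 0.03] [ 541.4 -146.5   41.7]
5 -0.682 [-0.1  1.9  4.1] [0.14 0.23 0.06] [ 541.5 -146.5   41.7]
6 -0.882 [0.4 1.2 4.2] [0.13 0.15 0.05] [ 541.6 -146.6   41.7]
7 -1.082 [0.9 0.6 3.3] [ 0.12  0.16 -0.01] [ 541.6 -146.6   41.7]
18.7917
```

View pics/c4.png

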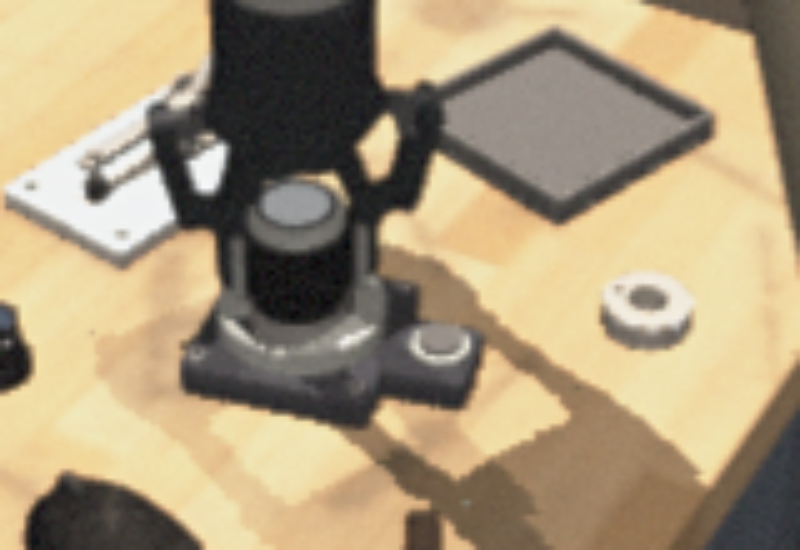

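The gripper has turned 1.4 rad with almost no resisting torque. The lens is upright between the pads at (297,255) and the button is still down at (440,340). Now I'll lift straight up with a force check.

Run:
```python
from h import *
p=tool()[0]
for dz in (2,5,10,16,24):
    servo_line([p[0],p[1],p[2]+dz],30); o=get_obs(); print(dz,o["tool_pos"].round(1),o["ft_force"].round(1),o["gripper_width"].round(3))
    if o["ft_force"][2]<-15: raise SystemExit
servo_line([p[0],p[1],190],150); hold(.2)
print(get_obs()["ft_force"].round(1),get_obs()["time_s"])
t=tool();pic("scene","s5");pic("side","d5")
Z=dict(lens_tray=0)
for c in("scene","side"):
  for n in("lens_tray",):
    tr=trace(n,c)
    if tr:
      m=tr[0]["region"].astype(np.uint8); k=max(cv2.findContours(m,0,1)[0],key=cv2.contourArea)
      h=cv2.approxPolyDP(cv2.convexHull(k),5,True)[:,0]
      P=[at(c,x,18).round(0)[:2] for x in h]; print(c,tr[0]["score"],h.tolist(),P,np.mean(P,0))
  print([ (m["score"],at(c,m["centre"],0).round(1)) for m in mark_of("lens_tray",c)[:2]])
a=cv2.imread("pics/s5.png")[100:250,250:450]; cv2.imwrite("pics/c5.png",cv2.resize(a,(800,600)))
```

```text
Traceback (most recent call last):
AttributeError: 'float' object has no attribute 'round'
```

Run:
```python
from h import *
p=tool()[0]; print(p)
for dz in (3,8,14,22):
    servo_line([p[0],p[1],p[2]+dz],30); o=get_obs(); print(dz,o["tool_pos"].round(1),o["ft_force"].round(1),round(float(o["gripper_width"]),3))
    if o["ft_force"][2]<-15: raise SystemExit
servo_line([p[0],p[1],190],150); hold(.2)
print(get_obs()["ft_force"].round(1),get_obs()["time_s"])
pic("scene","s5");pic("side","d5")
for c in("scene","side"):
    tr=trace("lens_tray",c)
    if tr:
      m=tr[0]["region"].astype(np.uint8); k=max(cv2.findContours(m,0,1)[0],key=cv2.contourArea)
      h=cv2.approxPolyDP(cv2.convexHull(k),5,True)[:,0]
      P=[at(c,x.astype(float),18).round(0)[:2] for x in h]; print(c,tr[0]["score"],h.tolist(),P,np.mean(P,0))
    print([(m["score"],at(c,m["centre"],0).round(1)) for m in mark_of("lens_tray",c)[:2]])
a=cv2.imread("pics/s5.png")[100:250,250:450]; cv2.imwrite("pics/c5.png",cv2.resize(a,(800,600)))
```

```text
[ 540.96740171 -146.38900802   42.87403569]
3 [ 540.8 -146.4   45.7] [ 0.4 -0.5 -3.5] 0.595
8 [ 541.2 -146.5   51.2] [-0.1  0.1 -4.3] 0.595
14 [ 541.2 -146.5   57.2] [ 0.2  0.6 -3.4] 0.595
22 [ 541.1 -146.5   65.2] [ 0.9  0.8 -3.1] 0.598
[ 0.2 -0.2 -4.3] 21.6083
scene 0.22 [[366, 217], [361, 231], [343, 235], [306, 226], [325, 200]] [array([ 460., -184.]), array([ 445., -134.]), array([ 474., -100.]), array([565., -81.]), array([ 581., -189.])] [ 505.  -137.6]
[(0.67, array([ 516.8, -390.7,    0. ]))]
side 0.96 [[322, 181], [340, 160], [379, 170], [361, 193]] [array([ 592., -322.]), array([ 568., -454.]), array([ 448., -416.]), array([ 480., -283.])] [ 522.   -368.75]
[(0.66, array([ 529.1, -385. ,    0. ]))]
```

View pics/c5.png

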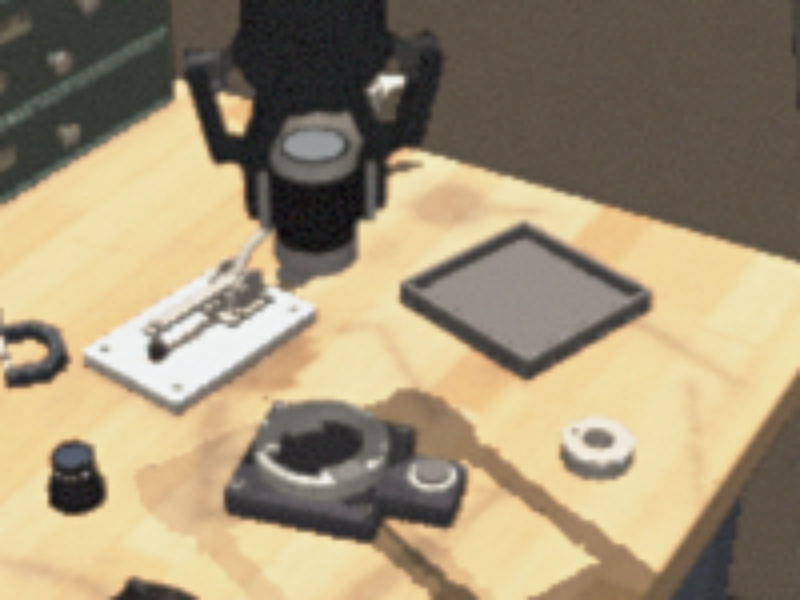

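The lens is clear and held upright, at about (315,200) in the crop. The button is down, the tray is empty, and the clamp's handle sits behind the lens. I'll carry it over and look before lowering.

Run:
```python
from h import *
t1=(np.array([457.0,-134.3,329.8]),np.array([.12512542,.992140917,0,0]))
o1,d1=ray("scene",(328,148)); o2,d2=ray("wrist",(207,352),t1)
s=np.linalg.lstsq(np.c_[d1,-d2],o2-o1,rcond=None)[0]; print("handle tip",o1+s[0]*d1,o2+s[1]*d2)
q=down(0.7)
servo_line([520,-377,190],150,ori=q); hold(.3)
t=tool(); o=get_obs(); print(t[0].round(1),o["joint_positions"].round(2),o["time_s"],o["ft_force"].round(1))
pic("wrist","w6");pic("side","d6")
a=cv2.imread("pics/w6.png"); b=cv2.imread("pics/d6.png")[110:250,240:440]
cv2.imwrite("pics/c6.png",np.vstack([cv2.resize(a,(480,300)),cv2.resize(b,(429,300))[:, :429] if 0 else cv2.copyMakeBorder(cv2.resize(b,(428,300)),0,0,0,52,0)]))
```

```text
handle tip [ 679.29260156 -358.60882856   54.72994804] [ 683.48042458 -357.60396524   57.12756434]
[ 520.1 -376.6  190.1] [-0.74  0.4   1.42  0.    1.32 -1.44] 23.9 [ 0.4 -1.3 -4.7]
```

View pics/c6.png

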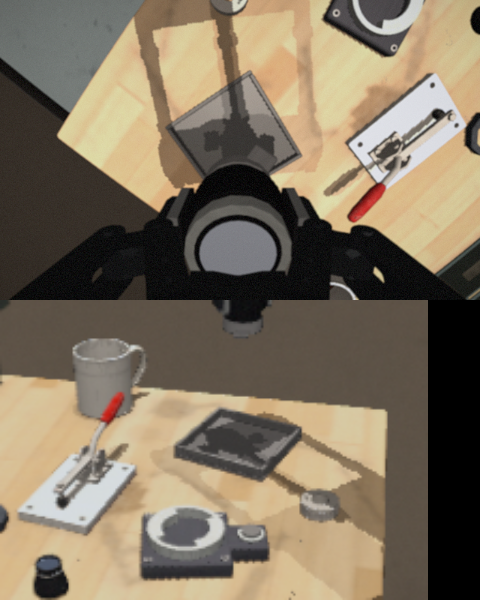

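The lens is held over the tray, which lies under it centred near (235,125) in the wrist half. The clamp handle is 160 mm away. Next I'll lower with force feedback.

Run:
```python
from h import *
x,y=520,-377
servo_line([x,y,60],120); servo_line([x,y,32],50); hold(.2)
f0=np.mean([get_obs()["ft_force"] for _ in range(3)],0)
z=32
while z>22:
    z-=0.7; servo_line([x,y,z],15); hold(.05); o=get_obs(); f=o["ft_force"]-f0
    if f[2]>4: break
print(z,o["tool_pos"].round(1),f.round(1))
command_gripper(0.8); command_gripper(1.0); hold(.2)
servo_line([x,y,130],100); servo_line([x,y,200],150); 
reach([380,-330,260],down(0.7)); hold(.3)
t=tool(); print(get_obs()["time_s"],get_obs()["ft_force"].round(1))
pic("side","d7");pic("wrist","w7")
for c in("side","wrist"): print([(m["score"],at(c,m["centre"],5,t).round(1)) for m in mark_of("lens",c)[:2]])
b=cv2.imread("pics/d7.png")[110:310,210:450]
cv2.imwrite("pics/c7.png",np.vstack([cv2.resize(b,(480,300)),cv2.resize(cv2.imread("pics/w7.png"),(480,300))]))
```

```text
25.700000000000006 [ 520.1 -377.2   26.7] [-2.4  0.5  8.5]
32.4667 [-0.3 -0.5 -0.2]
[(0.7, array([ 520.7, -392.4,    5. ]))]
[(0.74, array([652.3, -65. ,   5. ])), (0.57, array([ 520.2, -376.3,    5. ]))]
```

View pics/c7.png

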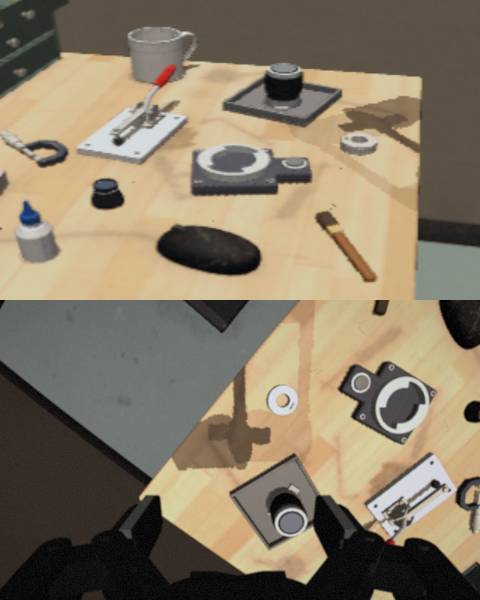

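The lens stands upright in the middle of the tray (side view (283,90), wrist view (288,512)). The button is down, the other things are where they were, and the gripper is clear.

```bash
python3 -c "
from h import *
print(job_done())"
```

```text
the job is handed in; nothing more can be done
None
```

The job is handed in: the release button is down and stayed down, the lens was turned about 1.4 rad anticlockwise and lifted off, and it now stands upright on the tray floor near the middle, with everything else where it was (about 32 s used).

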